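Make up two supper trays in the parish hall

ROBOT

A 6-joint arm with a two-finger parallel gripper is mounted at the origin on the work surface. World frame = base frame: x ahead of the robot, y to its left, z up, the work surface at z = 0. Lengths are in m, angles in degrees, forces in N, time in s.
With the tool pointing down it reaches from about 0.3 to 0.775 m from the base axis. Payload 14.6 kg.
Tool frame: the origin (TCP) lies at the very end of the fingers, on their centre line; the grasp point (between the pads) lies 19 mm behind it (pinch_z is the distance from the TCP to the grasp point, in m); z points along the fingers, x is the direction in which the jaws open and shut, and the axes are right-handed (so a half turn about z gives the same grasp; the last joint's range is limited). The gripper opens to 94 mm and grips with 3 to 60 N. Pads are 16 mm wide; open, the fingers measure 119 mm over their backs; the gripper's body (75 mm by 177 mm) begins 78 mm behind the grasp point.
Start: joints at [59.897, 17.183, 87.147, -0, 75.671, -3.816], TCP at [0.244, 0.493, 0.205] pointing down, gripper open.
Joint ranges: [-173.82, 173.82], [-45.26, 126.66], [13.44, 144.39], [-59.66, 239.66], [0, 175.72], [-146.38, 146.38]. Speed limits (degrees/s): [127.2, 127.2, 147.25, 180, 180, 180].

INTERFACE

Orientations are given as [roll, pitch, yaw] about the fixed x, y, z axes, in that order (R = Rz(yaw) Ry(pitch) Rx(roll)).
In Python, from rig import read_state, read_camera, sign_off, pinch_z gives the robot as it stands. The module is installed in compiled form; this text tells all that it offers.
- The arm moves only by the shell command python3 -m jog 'ROWS' [OPENING] [FORCE]. ROWS is JSON, a list that holds one entry, the list of rows, each a list of 4 numbers: the shift along the tool's x, y, z each as a share of 30 cm, from -1 to 1, then the turn about the tool's z as a share of 30 degrees, from -1 to 1. In form: [[[x, y, z, twist], ...]]. A call has 1 to 8 rows; each row shifts and turns the commanded pose from where the row before left it, along the tool's axes as they then stand; what a row does not reach is not made up. A row lasts 1/12 s, in which the tool goes at most 41.7 mm and 7.16 degrees, less where a joint would pass 70% of its speed; a pose out of reach is approached as far as the arm can. A call with a number of a shift or a turn outside -1 to 1 is refused whole. A call with a gripper value outside its range is refused whole. OPENING is the opening, from 0 (shut) to 1 (fully open), set as the call begins (- or left out, the last holds). The fingers move at their own pace and stop on an object; FORCE is the grip in N (left out, the last holds). Time passes only in rows, so rows that do not move let the fingers close. It gives the time, the measured TCP pose, the force and the opening at its end, in the units of the state.
- read_state(): the state, without advancing time (a new reading comes with each control period).
- read_camera(name): name is "scene" or "top" or "wrist"; returns a dict with "img" (420x560x3 uint8, red, green, blue), "depth" (420x560 float32, m along the optical axis (not along the pixel's ray), 0 where there is no reading), "fx", "fy", "cx", "cy" (pixels), "k1" (the pictures are not rectified: a ray, as slopes to the right and down, at radius r is drawn at 1 + k1 r^2 times it, then the intrinsics apply), "rvec" (rotation vector, rad) and "tvec" (3), from world to camera coordinates, as OpenCV has them; the wrist camera has in their place "hand_eye" (4x4, takes a point from camera to tool coordinates, whose origin is the TCP and whose axes are the tool frame's). Camera axes: x right, y down, z forward; pixel columns grow to the right and rows downward; lengths in m; the calibration is good to about 2 mm. A picture is of the moment at which its call begins: read the wrist's pose just before it.
- sign_off(): hands the job in, once; it reports no verdict.
The state is a dict: "t": time; "q": joint angles; "qvel": joint speeds; "joint_torque": joint torques, N m; "tcp_pos": TCP position; "tcp_rot": TCP orientation; "force": force on the tool from outside, world axes, zero at the start; "wrist_torque": the same for the moment, N m; "opening": opening from 0.0 (shut) to 1.0 (fully open).
Only numpy, scipy, OpenCV 4.12 (cv2) and the standard library are available. Lean on these libraries where they do the work, as an engineer would, in place of code of your own. Each camera call takes 0.05 s, during which the arm holds its last target.

TASK

Make up the two supper trays from the row of stock. The short tray gets a lidded portion cup in its wide well and the salt shaker in its narrow well; the long tray gets the other portion cup in its wide well, the relish jar in the middle well and the dressing pot in the narrow well at the end. Everything must stand upright and flat in its well; never tip anything over on the way, and leave the mug, the salad tub and the napkin holder where they are.

Things in the scene. Friction and masses are not known exactly. Their poses are not given: they have to be found in the camera images.
- tray_two: Grey serving tray, the shorter one, 104 x 170 x 12 mm (x, y, z), with two round dark-lined wells in a row along y: a wide well, 76 mm in diameter, centred at y = -37 mm, and a narrow well, 60 mm, centred at y = +50 mm (both at x = 0). Fixed. Flat top 12 mm above the table; wells 5 mm deep, flat floors 7 mm above the table. Origin: centre of its underside; x across, y along its length.
- tray_three: Grey serving tray, the longer one, 104 x 250 x 12 mm (x, y, z), with three round dark-lined wells in a row along y (x = 0): a wide well, 76 mm in diameter, at y = -77 mm; narrow wells, 60 mm, in the middle at y = +8 mm and at the other end at y = +83 mm. Fixed. Flat top 12 mm above the table; wells 5 mm deep, flat floors 7 mm above the table. Origin: centre of its underside; x across, y along its length.
- cup_1: Lidded portion cup of salad, white with a cream band and a cream disc on its lid, straight-sided, 58 mm in diameter, 46 mm high, about 120 g. Same as cup_2: either may go on either tray. Origin: centre of its underside; z is its axis, up. Starts upright on the table, loose, in the row of stock.
- cup_2: Lidded portion cup of salad, the same as cup_1: 58 mm in diameter, 46 mm high, about 120 g. Origin: centre of its underside; z is its axis, up. Starts upright on the table, loose, in the row of stock.
- shaker: Salt shaker, slim and tall: glass body and domed steel cap with five holes, straight-sided, 38 mm in diameter, 87 mm high (straight up to 76 mm), about 120 g. Origin: centre of its underside; z is its axis, up. Starts upright on the table, loose, in the row of stock.
- jar: Relish jar: amber glass with a paper label and a brass-coloured screw lid, 44 mm in diameter up to 46 mm height, then a narrow neck, then the lid, 43 mm in diameter, from 50 to 64 mm; 64 mm high in all, about 160 g. Origin: centre of its underside; z is its axis, up. Starts upright on the table, loose, in the row of stock.
- pot: Dressing pot: low dark grey plastic pot with a flat lid, straight-sided, 44 mm in diameter, 36 mm high, about 60 g. Origin: centre of its underside; z is its axis, up. Starts upright on the table, loose, in the row of stock.
- mug: Somebody's white mug, 72 mm in diameter, 85 mm high, standing in the row of stock with its handle towards the robot (about 35 mm out). Not part of the job; leave it. Origin: centre of its underside; the handle is on its +y side.
- tub: Big white lidded salad tub, 148 mm in diameter, 117 mm high, at the left of the work (+y). Leave it. Origin: centre of its underside.
- napkins: Steel napkin holder full of napkins, 90 x 130 x 76 mm (x, y, z), at the right of the work (-y). Leave it. Origin: centre of its underside.

How it is judged:
By the outcome, as a careful person would: the job done as asked, in the order asked, and still so for the second after the job is handed in, with the robot touching nothing.
It also fails if it takes over 141 s, if anything falls off the work surface, if the arm or the gripper's body presses on something with over 40 N, if the wrist force passes 120 N, or if a joint passes its speed limit or range.

## Working session

There is one attempt and no reset: what is moved stays moved. The work goes in short steps, Python scripts to look and compute and a shell command to move; the robot and the scene stay as the last step left them, time stands still between calls to the robot, and variables do not carry over. Pictures are saved under pics/ and viewed, and the job is handed in when it is done.

```bash
mkdir -p pics
cat > h.py <<'E'
import numpy as np,cv2
from rig import read_state,read_camera
from scipy.spatial.transform import Rotation as R
def cam(name,fn=None):
    s=read_state(); c=read_camera(name)
    if fn: cv2.imwrite('pics/'+fn,c['img'][:,:,::-1])
    if 'hand_eye' in c:
        T=np.eye(4);T[:3,:3]=R.from_euler('xyz',s['tcp_rot'],degrees=True).as_matrix();T[:3,3]=s['tcp_pos']
        c['M']=T@c['hand_eye']
    else:
        W=np.eye(4);W[:3,:3]=cv2.Rodrigues(np.array(c['rvec'],float))[0];W[:3,3]=np.ravel(c['tvec']);c['M']=np.linalg.inv(W)
    return c
def ray(c,u,v):
    d=np.array([(u-c['cx'])/c['fx'],(v-c['cy'])/c['fy']]);p=d.copy()
    for _ in range(20): p=d/(1+c['k1']*(p@p))
    return np.array([p[0],p[1],1.])
def atz(c,u,v,z):
    d=c['M'][:3,:3]@ray(c,u,v);o=c['M'][:3,3]
    return o+d*(z-o[2])/d[2]
def cloud(c):
    v,u=np.mgrid[:420,:560];d=np.stack([(u-c['cx'])/c['fx'],(v-c['cy'])/c['fy']],-1);p=d.copy()
    for _ in range(20): p=d/(1+c['k1']*(p**2).sum(-1,keepdims=True))
    P=np.concatenate([p,np.ones(p.shape[:2]+(1,))],-1)*c['depth'][...,None]
    return P@c['M'][:3,:3].T+c['M'][:3,3]
E
python3 - <<'E'
from h import *
import pickle
s=read_state();print(s)
for n in ['scene','top','wrist']:
    c=cam(n,n+'0.png');pickle.dump(c,open(n+'0.pkl','wb'));print(n,c['M'].round(3).tolist(),c['fx'],c['k1'])
E
```

```text
{'t': 0.0, 'q': array([ 5.98959720e+01,  1.72142184e+01,  8.71823088e+01, -2.29871883e-04,
        7.56692904e+01, -3.81633123e+00]), 'qvel': array([-0.0379514 ,  0.04928473,  0.01956221,  0.01790228,  0.01604258,
        0.01331957]), 'joint_torque': array([-1.31389224e-04, -5.31805015e+01, -3.52739990e+01,  7.08533311e-02,
        2.43817322e-02, -7.88016428e-05]), 'tcp_pos': array([0.24345353, 0.49287988, 0.204885  ]), 'tcp_rot': array([-1.79995841e+02,  6.56865017e-02,  6.37123627e+01]), 'force': array([ 0.47352972,  0.34746897, -0.31025066]), 'wrist_torque': array([-0.0374882 , -0.03592001, -0.02113762]), 'opening': 1.001709865854437}
scene [[-0.79, 0.339, -0.51, 1.075], [0.612, 0.41, -0.676, 0.73], [-0.021, -0.847, -0.532, 0.633], [0.0, 0.0, 0.0, 1.0]] 378.97053773442593 -0.02977861957260714
top [[0.029, -0.982, 0.184, 0.261], [-1.0, -0.03, -0.006, 0.01], [0.012, -0.184, -0.983, 1.373], [0.0, 0.0, 0.0, 1.0]] 456.53867830871565 0.03876007702636105
wrist [[0.443, 0.861, 0.249, 0.171], [0.896, -0.425, -0.125, 0.528], [-0.002, 0.279, -0.96, 0.384], [0.0, 0.0, 0.0, 1.0]] 378.2970849830388 -0.05246667693810808
```

View pics/top0.png

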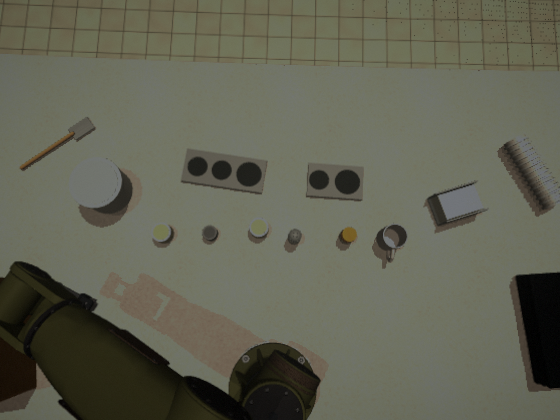

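View pics/scene0.png

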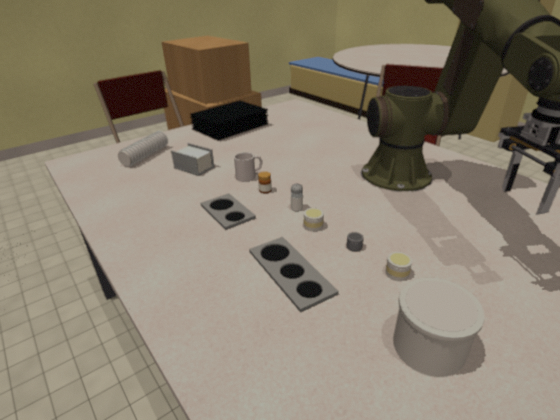

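View pics/wrist0.png

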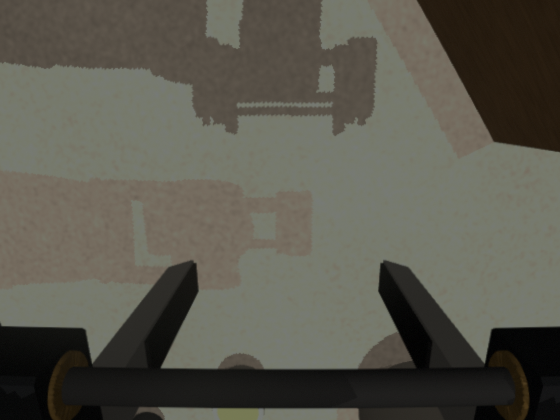

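Run:
```python
from h import *
c=cam('top');i=c['img'][:,:,::-1]
a=cv2.resize(i[140:275,140:275],None,fx=5.5,fy=4.4,interpolation=cv2.INTER_CUBIC);cv2.imwrite('pics/a.png',cv2.convertScaleAbs(a,alpha=1.5))
a=cv2.resize(i[140:275,275:410],None,fx=5.5,fy=4.4,interpolation=cv2.INTER_CUBIC);cv2.imwrite('pics/b.png',cv2.convertScaleAbs(a,alpha=1.5))
P=cloud(c)
for n,u,v,z in [('cupL',163,233,.046),('pot',210,233,.036),('cupM',259,229,.046),('sh',295,236,.087),('jar',349,235,.064),('mug',394,237,.085)]:
    q=P[v-25:v+26,u-25:u+26].reshape(-1,3);q=q[q[:,2]>z-.008]
    print(n,atz(c,u,v,z).round(4),len(q),((q.max(0)+q.min(0))/2).round(4),(q.max(0)-q.min(0)).round(3))
# dark wells
g=i.max(2)
m=((g<60)).astype(np.uint8);m[:145]=0;m[205:]=0
n,l,st,ce=cv2.connectedComponentsWithStats(m)
for k in range(1,n):
    if st[k,4]>60: print('well',ce[k].round(1),st[k],atz(c,*ce[k],.008).round(4))
```

```text
cupL [0.4258 0.3294 0.046 ] 332 [0.3585 0.1875 0.7055] [0.195 0.355 1.334]
pot [0.4311 0.1945 0.036 ] 192 [0.357  0.1139 0.7008] [0.192 0.208 1.344]
cupM [0.4458 0.0507 0.046 ] 319 [0.3698 0.0451 0.7056] [0.217 0.07  1.334]
sh [ 0.4232 -0.0532  0.087 ] 113 [ 0.3513 -0.029   0.7261] [0.18  0.078 1.293]
jar [ 0.4337 -0.2102  0.064 ] 187 [ 0.359  -0.1103  0.7145] [0.196 0.241 1.316]
mug [ 0.4292 -0.3342  0.085 ] 155 [ 0.3641 -0.1808  0.7249] [0.206 0.381 1.296]
well [524.9 176.6] [503 145  44  60 484] [ 0.6383 -0.7574  0.008 ]
well [197.1 166.1] [188 157  20  19 296] [0.6411 0.2495 0.008 ]
well [221.2 169.7] [212 161  20  19 297] [0.6318 0.1746 0.008 ]
well [248.5 173.9] [237 162  25  24 464] [0.6214 0.0902 0.008 ]
well [123.4 192. ] [109 171  23  34 360] [0.5521 0.4671 0.008 ]
well [318.6 179.4] [309 170  20  19 292] [ 0.6107 -0.1261  0.008 ]
well [347.  181.5] [335 170  25  24 473] [ 0.6066 -0.2134  0.008 ]
well [433.4 199.8] [427 194  13  11 102] [ 0.5573 -0.4767  0.008 ]
```

View pics/a.png

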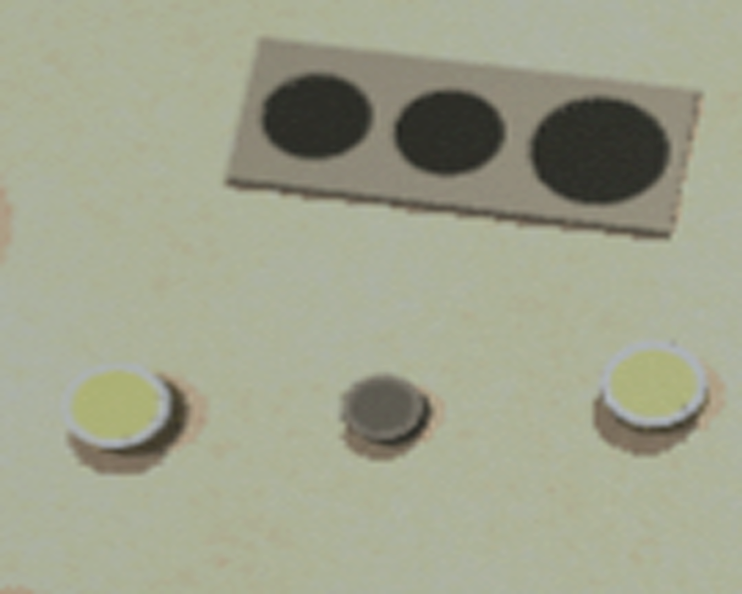

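View pics/b.png

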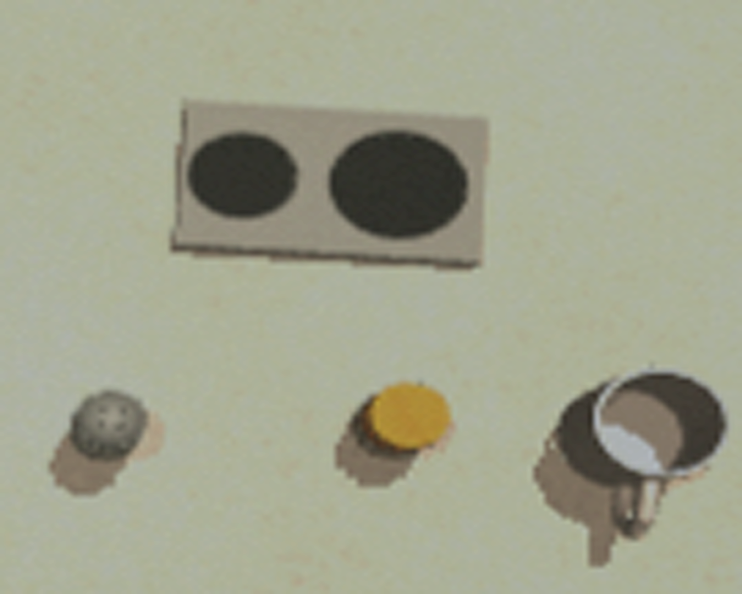

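```bash
python3 - <<'E'
from h import *
import pickle
c=pickle.load(open('top0.pkl','rb'))
for n,u,v,z in [('cupL',160.9,231.7,.046),('pot',209.2,232.2,.036),('cupM',258.5,227,.046),('sh',294.4,235.9,.08),('jar',349.1,233.8,.064),('mug',394.4,235.7,.085),('tub',96,182,.117)]:
    print(n,atz(c,u,v,z).round(4))
E
python3 -m jog '[[[0,0,0,0.236],[0,0,0,0.236],[0,0,0,0.236],[0,0,0,0.236],[0,0,0,0.236],[0,0,0,0.236],[0,0,0,0.236],[0,0,0,0.236]]]' 1
```

```text
cupL [0.4294 0.3357 0.046 ]
pot [0.4334 0.197  0.036 ]
cupM [0.4517 0.0523 0.046 ]
sh [ 0.4243 -0.0519  0.08  ]
jar [ 0.4372 -0.2105  0.064 ]
mug [ 0.4329 -0.3354  0.085 ]
tub [0.5551 0.5087 0.117 ]
t: 0.87
tcp_pos: [0.2435, 0.493, 0.2053]
tcp_rot: [180.0, 0.0, 6.7]
force: [0.0, -0.5, 0.4]
opening: 1.001
```

```bash
python3 -m jog '[[[0,0,0,0.223],[0.058,0.122,0,0],[0.058,0.122,0,0],[0.058,0.122,0,0],[0.058,0.122,0,0],[0.058,0.122,0,0],[0.058,0.122,0,0],[0.058,0.122,0,0]]]'
python3 -m jog '[[[0.058,0.122,0,0],[0.058,0.122,0,0],[0.058,0.122,0,0],[0.058,0.122,0,0],[0.055,0.122,0,0],[0,0,0,0],[0,0,0,0]]]'
python3 - <<'E'
from h import *
c=cam('wrist','w1.png');print(read_state()['tcp_pos'])
E
```

```text
t: 1.53
tcp_pos: [0.3674, 0.2359, 0.2055]
tcp_rot: [-180.0, -0.0, 0.4]
force: [1.2, 0.4, -0.3]
opening: 1.0
t: 2.12
tcp_pos: [0.4547, 0.0538, 0.2052]
tcp_rot: [-180.0, 0.0, 0.2]
force: [-0.5, -0.0, -0.5]
opening: 0.999
[0.45429209 0.0550294  0.20519968]
```

View pics/w1.png

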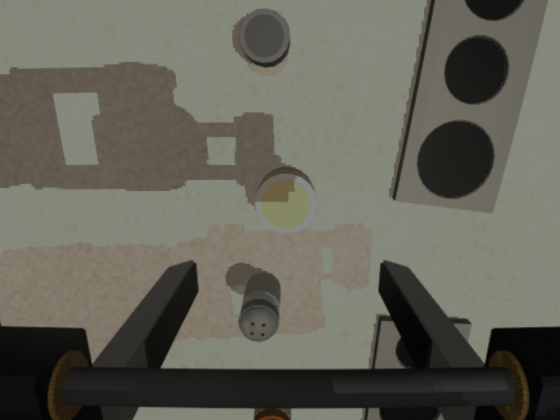

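Run:
```python
from h import *
c=cam('wrist');i=c['img'][:,:,::-1]
cv2.imwrite('pics/w1c.png',cv2.convertScaleAbs(cv2.resize(i[0:260,220:390],None,fx=3,fy=2.3,interpolation=cv2.INTER_CUBIC),alpha=1.5))
for n,u,v,z in [('cup',286,203,.046),('sh',259,325,.08),('wide',456,160,.009),('mid',476,70,.009),('pot',266,37,.036)]: print(n,atz(c,u,v,z).round(4))
```

```text
cup [0.4525 0.0557 0.046 ]
sh [ 0.4284 -0.0507  0.08  ]
wide [0.6217 0.092  0.009 ]
mid [0.6311 0.177  0.009 ]
pot [0.435  0.1981 0.036 ]
```

View pics/w1c.png

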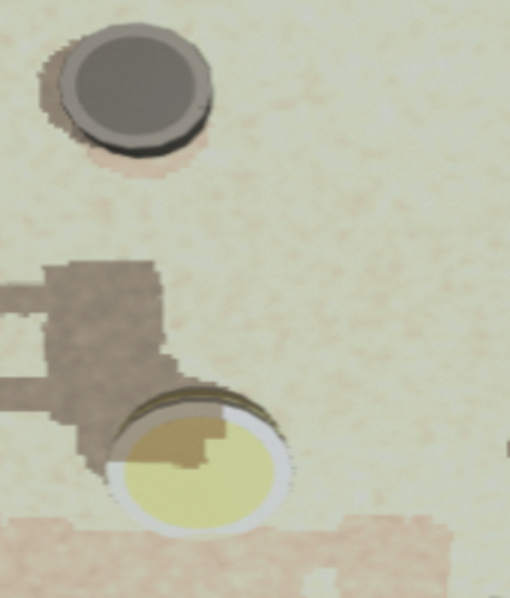

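```bash
python3 -m jog '[[[-0.005,0,0.12,0],[0,0,0.12,0],[0,0,0.12,0],[0,0,0.12,0],[0,0,0.09,0],[0,0,0.06,0],[0,0,0,0]]]'
python3 -m jog '[[[0,0,0,0],[0,0,0,0],[0,0,0,0],[0,0,0,0],[0,0,0,0],[0,0,0,0]]]' 0 20
```

```text
t: 2.8
tcp_pos: [0.4505, 0.0565, 0.0135]
tcp_rot: [180.0, 0.3, 0.5]
force: [-0.3, 0.7, -0.1]
opening: 1.003
t: 3.3
tcp_pos: [0.4531, 0.0553, 0.017]
tcp_rot: [-180.0, -0.0, 0.4]
force: [1.6, 0.2, 6.0]
opening: 0.615
```

```bash
python3 -m jog '[[[0,0,-0.03,0],[0,0,-0.06,0],[0,0,-0.1,0],[0,0,-0.1,0],[0,0,-0.1,0],[0,0,-0.04,0],[0,0,0,0]]]'
python3 -m jog '[[[0.026,0.045,0,0],[0.05,0.089,0,0],[0.05,0.089,0,0],[0.05,0.089,0,0],[0.05,0.089,0,0],[0.05,0.089,0,0],[0.05,0.089,0,0],[0.05,0.089,0,0]]]'
python3 -m jog '[[[0.05,0.089,0,0],[0.05,0.089,0,0],[0.037,0.044,0,0],[0,0,0,0],[0,0,0,0],[0,0,0,0]]]'
python3 - <<'E'
from h import *
print(read_state()['tcp_pos'])
c=cam('wrist','w2.png')
E
```

```text
t: 3.88
tcp_pos: [0.4541, 0.0553, 0.1488]
tcp_rot: [-180.0, -0.3, 0.4]
force: [1.2, -0.1, -1.5]
opening: 0.613
t: 4.55
tcp_pos: [0.567, -0.1457, 0.1441]
tcp_rot: [-180.0, 0.1, 0.4]
force: [0.2, 0.0, -1.5]
opening: 0.613
t: 5.05
tcp_pos: [0.6079, -0.2099, 0.1445]
tcp_rot: [-180.0, 0.1, 0.4]
force: [-0.3, 0.4, -1.7]
opening: 0.614
[ 0.60793398 -0.20992961  0.14447118]
```

View pics/w2.png

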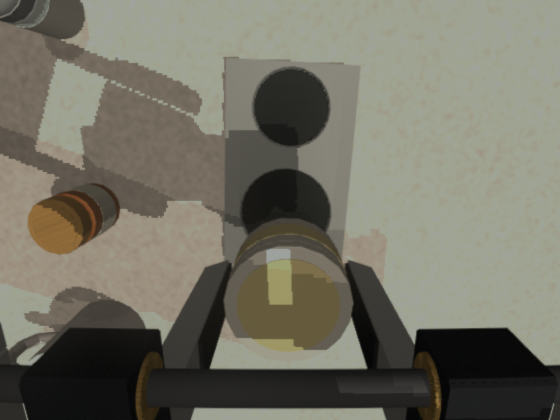

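Run:
```python
from h import *
c=cam('wrist')
for n,u,v,z in [('narrow',291,106,.009),('wideL',241.5,212,.012),('wideR',330.5,212,.012),('wideTop',286,168,.012),('jar',58,225,.064)]: print(n,atz(c,u,v,z).round(4))
```

```text
narrow [ 0.6099 -0.1238  0.009 ]
wideL [ 0.5684 -0.211   0.012 ]
wideR [ 0.6444 -0.2104  0.012 ]
wideTop [ 0.6062 -0.1732  0.012 ]
jar [ 0.4396 -0.208   0.064 ]
```

```bash
python3 -m jog '[[[-0.005,0.004,0.04,0],[0,0,0.09,0],[0,0,0.1,0],[0,0,0.09,0],[0,0,0.05,0],[0,0,0.02,0],[0,0,0.01,0],[0,0,0,0]]]'
python3 -m jog '[[[0,0,0,0],[0,0,0,0]]]'
```

```text
t: 5.82
tcp_pos: [0.6071, -0.2117, 0.0255]
tcp_rot: [180.0, -0.0, 0.4]
force: [1.3, -0.5, -2.0]
opening: 0.614
t: 5.98
tcp_pos: [0.6077, -0.2121, 0.0268]
tcp_rot: [180.0, -0.1, 0.4]
force: [0.6, -0.4, -1.9]
opening: 0.614
```

```bash
for k in 1 2 3; do python3 -m jog '[[[0,0,0.003,0],[0,0,0,0],[0,0,0,0]]]' | egrep 'tcp_pos|force'; done
```

```text
tcp_pos: [0.6072, -0.2119, 0.0249]
force: [0.9, -1.0, -1.1]
tcp_pos: [0.6073, -0.212, 0.0241]
force: [-1.7, -0.1, 4.0]
tcp_pos: [0.6073, -0.212, 0.024]
force: [-5.7, 1.8, 12.9]
```

```bash
python3 -m jog '[[[0,0,-0.003,0],[0,0,0,0],[0,0,0,0],[0,0,0,0],[0,0,0,0]]]' 0.9
python3 -m jog '[[[0,0,-0.06,0],[0,0,-0.12,0],[0,0,-0.13,0],[0,0,-0.13,0],[0,0,-0.1,0],[-0.08,-0.071,-0.06,0],[-0.1,-0.089,0,0],[-0.1,-0.089,0,0]]]' 1
python3 -m jog '[[[-0.1,-0.089,0,0],[-0.1,-0.089,0,0],[-0.083,-0.072,0,0],[-0.04,-0.036,0,0],[0,0,0,0],[0,0,0,0]]]'
python3 - <<'E'
from h import *
print(read_state()['tcp_pos'])
c=cam('wrist','w3.png');c=cam('top','t3.png')
E
```

```text
t: 7.15
tcp_pos: [0.6071, -0.2118, 0.0234]
tcp_rot: [-180.0, 0.0, 0.4]
force: [-0.1, -0.9, 0.6]
opening: 0.89
t: 7.82
tcp_pos: [0.5217, -0.1372, 0.2042]
tcp_rot: [180.0, -0.1, 0.3]
force: [1.1, 0.1, -0.7]
opening: 0.998
t: 8.32
tcp_pos: [0.4252, -0.0524, 0.2041]
tcp_rot: [180.0, -0.1, 0.4]
force: [-0.8, -0.0, -1.4]
opening: 1.001
[ 0.4252123  -0.05238397  0.20414696]
```

View pics/w3.png

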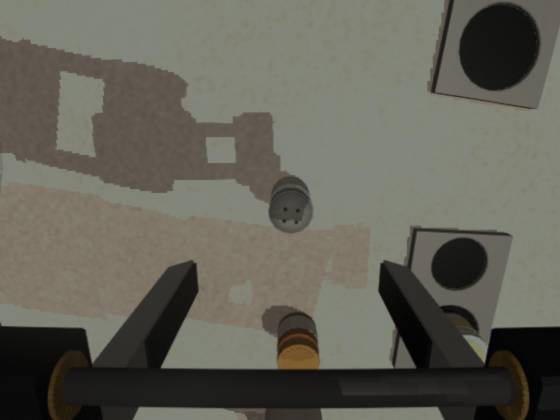

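View pics/t3.png

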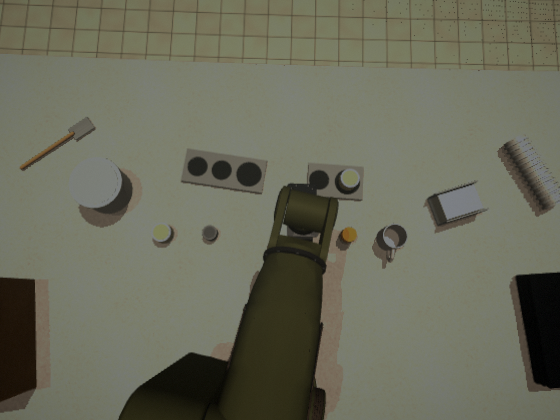

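Run:
```python
from h import *
c=cam('wrist')
for n,u,v,z in [('sh',291,214.5,.087),('sh edge',291,210,.076),('narrow',459.5,263,.009),('jar',298,356,.064)]: print(n,atz(c,u,v,z).round(4))
```

```text
sh [ 0.4283 -0.0519  0.087 ]
sh edge [ 0.4284 -0.0509  0.076 ]
narrow [ 0.6108 -0.1256  0.009 ]
jar [ 0.4367 -0.2024  0.064 ]
```

```bash
python3 -m jog '[[[0.009,-0.003,0.1,0],[0,0,0.12,0],[0,0,0.12,0],[0,0,0.12,0],[0,0,0.09,0],[0,0,0.043,0],[0,0,0,0]]]'
python3 -m jog '[[[0,0,0,0],[0,0,0,0],[0,0,0,0],[0,0,0,0],[0,0,0,0],[0,0,0,0],[0,0,0,0]]]' 0 20
```

```text
t: 9.05
tcp_pos: [0.4264, -0.0519, 0.0227]
tcp_rot: [-179.9, 0.3, 0.3]
force: [0.4, -0.1, 0.3]
opening: 1.002
t: 9.63
tcp_pos: [0.428, -0.0517, 0.026]
tcp_rot: [180.0, -0.0, 0.4]
force: [0.3, 0.2, 0.3]
opening: 0.541
```

```bash
python3 -m jog '[[[0,0,0,0],[0,0,0,0],[0,0,0,0],[0,0,0,0],[0,0,0,0]]]'
```

```text
t: 10.05
tcp_pos: [0.4278, -0.0517, 0.0258]
tcp_rot: [180.0, -0.0, 0.4]
force: [-0.9, 1.0, 1.2]
opening: 0.401
```

```bash
python3 -m jog '[[[0,0,-0.03,0],[0,0,-0.07,0],[0,0,-0.09,0],[0,0,-0.09,0],[0,0,-0.06,0],[0,0,-0.027,0],[0,0,0,0]]]'
python3 -m jog '[[[0.03,0.012,0,0],[0.07,0.028,0,0],[0.09,0.036,0,0],[0.1,0.04,0,0],[0.1,0.04,0,0],[0.1,0.04,0,0],[0.07,0.028,0,0],[0.05,0.02,0,0]]]'
python3 -m jog '[[[0,0,0,0],[0,0,0,0],[0,0,0,0]]]'
python3 - <<'E'
from h import *
print(read_state()['tcp_pos'])
c=cam('wrist','w4.png')
E
```

```text
t: 10.63
tcp_pos: [0.4285, -0.0518, 0.1375]
tcp_rot: [180.0, -0.2, 0.4]
force: [-0.2, 0.3, -2.2]
opening: 0.401
t: 11.3
tcp_pos: [0.6127, -0.1246, 0.1329]
tcp_rot: [-180.0, 0.2, 0.4]
force: [-0.7, 0.4, -1.2]
opening: 0.402
t: 11.55
tcp_pos: [0.6106, -0.1235, 0.1343]
tcp_rot: [-180.0, 0.1, 0.4]
force: [-0.3, 0.3, -0.9]
opening: 0.405
[ 0.61063216 -0.12345518  0.1342854 ]
```

View pics/w4.png

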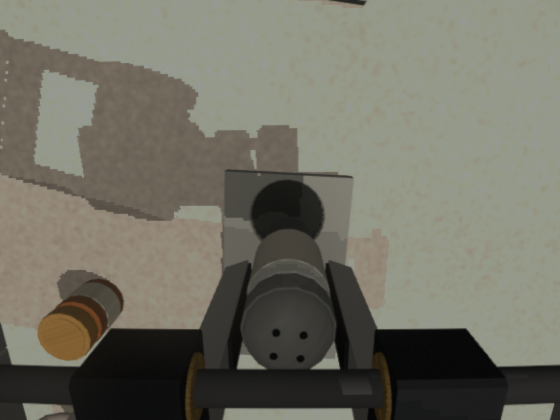

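```bash
python3 -m jog '[[[0,0.004,0.03,0],[0,0,0.07,0],[0,0,0.08,0],[0,0,0.08,0],[0,0,0.045,0],[0,0,0.02,0],[0,0,0,0],[0,0,0,0]]]'
for k in 1 2 3 4; do python3 -m jog '[[[0,0,0.003,0],[0,0,0,0],[0,0,0,0]]]' | egrep 'tcp_pos|force'; done
```

```text
t: 12.27
tcp_pos: [0.6117, -0.1249, 0.0392]
tcp_rot: [180.0, -0.1, 0.4]
force: [0.2, 0.0, -0.5]
opening: 0.401
tcp_pos: [0.6117, -0.1249, 0.0384]
force: [0.2, -0.1, -1.2]
tcp_pos: [0.6113, -0.1249, 0.0366]
force: [-0.1, -0.1, -1.5]
tcp_pos: [0.6113, -0.1249, 0.0356]
force: [-0.3, -0.1, 0.0]
tcp_pos: [0.6113, -0.1249, 0.0347]
force: [-0.2, 0.5, -0.9]
```

```bash
for k in 1 2; do python3 -m jog '[[[0,0,0.003,0],[0,0,0,0],[0,0,0,0]]]' | egrep 'tcp_pos|force'; done
```

```text
tcp_pos: [0.6113, -0.1248, 0.0337]
force: [0.3, 0.3, -1.0]
tcp_pos: [0.6113, -0.1248, 0.0329]
force: [-0.1, 0.8, 0.0]
```

```bash
python3 -m jog '[[[0,0,0.002,0],[0,0,0,0],[0,0,0,0],[0,0,0,0],[0,0,0,0],[0,0,0,0],[0,0,0,0],[0,0,0,0]]]' 0.95
python3 -m jog '[[[0,0,-0.05,0],[0,0,-0.11,0],[0,0,-0.13,0],[0,0,-0.13,0],[0,0,-0.1,0],[-0.03,-0.07,-0.05,0],[-0.045,-0.118,0,0],[-0.045,-0.118,0,0]]]' 1
python3 -m jog '[[[-0.045,-0.118,0,0],[-0.045,-0.118,0,0],[-0.045,-0.118,0,0],[-0.045,-0.118,0,0],[-0.045,-0.118,0,0],[-0.045,-0.118,0,0],[-0.045,-0.118,0,0],[-0.045,-0.118,0,0]]]'
python3 -m jog '[[[-0.045,-0.118,0,0],[-0.045,-0.118,0,0],[-0.03,-0.054,0,0],[0,0,0,0],[0,0,0,0],[0,0,0,0]]]'
python3 - <<'E'
from h import *
print(read_state()['tcp_pos'])
c=cam('wrist','w5.png')
E
```

```text
t: 14.43
tcp_pos: [0.6113, -0.1248, 0.0323]
tcp_rot: [-180.0, 0.0, 0.4]
force: [0.0, -0.8, -0.7]
opening: 0.926
t: 15.1
tcp_pos: [0.5744, -0.0329, 0.2043]
tcp_rot: [180.0, -0.1, 0.3]
force: [1.1, 0.5, -0.2]
opening: 0.997
t: 15.77
tcp_pos: [0.4638, 0.2507, 0.2036]
tcp_rot: [-180.0, -0.0, 0.4]
force: [0.5, 0.6, -0.1]
opening: 1.0
t: 16.27
tcp_pos: [0.4286, 0.3352, 0.2033]
tcp_rot: [180.0, -0.0, 0.4]
force: [-0.4, -0.1, -0.6]
opening: 1.001
[0.42858507 0.33524024 0.2033354 ]
```

View pics/w5.png

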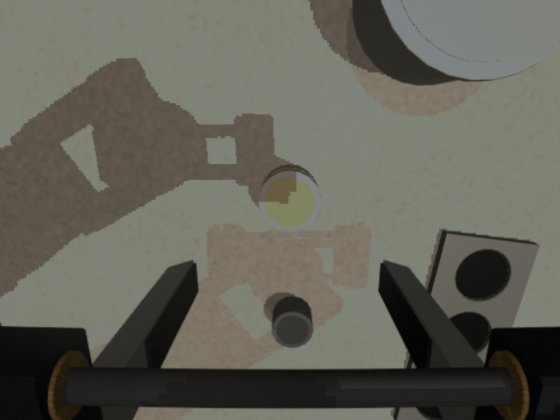

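Run:
```python
from h import *
c=cam('wrist')
for n,u,v,z in [('cup',290,202.5,.046),('end',483,275,.009),('pot',292.5,328,.036)]: print(n,atz(c,u,v,z).round(4))
```

```text
cup [0.4308 0.3365 0.046 ]
end [0.6419 0.2482 0.009 ]
pot [0.4344 0.2    0.036 ]
```

```bash
python3 -m jog '[[[0.007,-0.004,0.1,0],[0,0,0.12,0],[0,0,0.12,0],[0,0,0.12,0],[0,0,0.11,0],[0,0,0.053,0],[0,0,0,0]]]'
python3 -m jog '[[[0,0,0,0],[0,0,0,0],[0,0,0,0],[0,0,0,0],[0,0,0,0],[0,0,0,0],[0,0,0,0]]]' 0 20
python3 -m jog '[[[0,0,-0.03,0],[0,0,-0.06,0],[0,0,-0.1,0],[0,0,-0.1,0],[0,0,-0.1,0],[0,0,-0.04,0],[0,0,0,0]]]'
```

```text
t: 16.95
tcp_pos: [0.4292, 0.3351, 0.0129]
tcp_rot: [179.8, 0.3, 0.3]
force: [-0.8, -0.1, -0.6]
opening: 0.999
t: 17.53
tcp_pos: [0.4306, 0.3373, 0.0171]
tcp_rot: [-180.0, -0.0, 0.4]
force: [-1.2, -1.6, 5.7]
opening: 0.613
t: 18.12
tcp_pos: [0.4313, 0.3379, 0.1491]
tcp_rot: [-179.8, -0.3, 0.4]
force: [0.7, -0.4, -1.7]
opening: 0.615
```

```bash
python3 -m jog '[[[0.029,0.037,0,0],[0.061,0.078,0,0],[0.061,0.078,0,0],[0.061,0.078,0,0],[0.061,0.078,0,0],[0.061,0.078,0,0],[0.061,0.078,0,0],[0.061,0.078,0,0]]]'
python3 -m jog '[[[0.061,0.078,0,0],[0.061,0.078,0,0],[0.04,0.055,0,0],[0.019,0.026,0,0],[0,0,0,0],[0,0,0,0],[0,0,0,0]]]'
python3 - <<'E'
from h import *
print(read_state()['tcp_pos'])
c=cam('wrist','w6.png')
E
```

```text
t: 18.78
tcp_pos: [0.5685, 0.1618, 0.1442]
tcp_rot: [180.0, 0.1, 0.4]
force: [1.4, 0.4, -0.9]
opening: 0.617
t: 19.37
tcp_pos: [0.6223, 0.0936, 0.1451]
tcp_rot: [-180.0, 0.0, 0.4]
force: [-0.1, 0.7, -1.3]
opening: 0.613
[0.62232507 0.09358006 0.14510521]
```

View pics/w6.png

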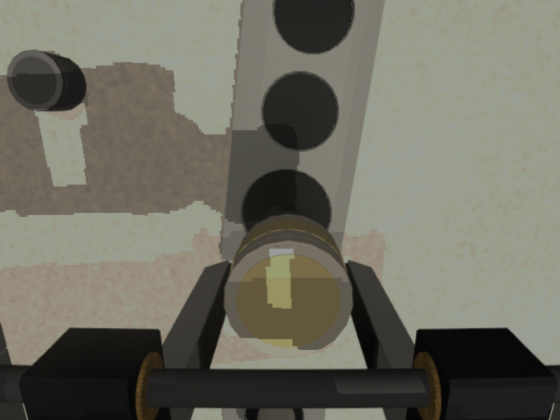

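```bash
python3 -m jog '[[[-0.003,0.005,0.04,0],[0,0,0.09,0],[0,0,0.1,0],[0,0,0.09,0],[0,0,0.05,0],[0,0,0.02,0],[0,0,0.008,0],[0,0,0,0]]]'
for k in 1 2 3; do python3 -m jog '[[[0,0,0.002,0],[0,0,0,0],[0,0,0,0]]]' | egrep 'tcp_pos|force'; done
```

```text
t: 20.08
tcp_pos: [0.6221, 0.0912, 0.0262]
tcp_rot: [-180.0, -0.0, 0.4]
force: [0.7, -0.1, 0.2]
opening: 0.615
tcp_pos: [0.6226, 0.091, 0.0264]
force: [0.1, -0.6, -0.1]
tcp_pos: [0.6222, 0.0909, 0.025]
force: [-1.0, 0.7, -0.6]
tcp_pos: [0.6222, 0.0909, 0.0242]
force: [0.5, 0.6, -0.4]
```

```bash
python3 -m jog '[[[0,0,0.002,0],[0,0,0,0],[0,0,0,0],[0,0,0,0],[0,0,0,0],[0,0,0,0],[0,0,0,0]]]' 0.9
python3 -m jog '[[[0,0,-0.06,0],[0,0,-0.12,0],[0,0,-0.13,0],[0,0,-0.13,0],[0,0,-0.1,0],[-0.03,0.05,-0.06,0],[-0.068,0.11,0,0],[-0.068,0.11,0,0]]]' 1
python3 -m jog '[[[-0.068,0.11,0,0],[-0.068,0.11,0,0],[-0.068,0.11,0,0],[-0.068,0.11,0,0],[-0.068,0.11,0,0],[-0.068,0.11,0,0],[-0.041,0.067,0,0],[0,0,0,0]]]'
python3 -m jog '[[[0,0,0,0],[0,0,0,0]]]'
python3 - <<'E'
from h import *
print(read_state()['tcp_pos'])
c=cam('wrist','w7.png')
E
```

```text
t: 21.42
tcp_pos: [0.6222, 0.0909, 0.0237]
tcp_rot: [180.0, -0.0, 0.4]
force: [0.2, 0.3, 0.0]
opening: 0.899
t: 22.08
tcp_pos: [0.5726, 0.0094, 0.2046]
tcp_rot: [180.0, -0.1, 0.5]
force: [1.1, -1.2, 0.2]
opening: 1.002
t: 22.75
tcp_pos: [0.4378, -0.2124, 0.2039]
tcp_rot: [180.0, -0.0, 0.2]
force: [0.7, 0.4, 0.3]
opening: 1.003
t: 22.92
tcp_pos: [0.4399, -0.2091, 0.2037]
tcp_rot: [-180.0, -0.0, 0.4]
force: [0.5, 0.0, -0.5]
opening: 1.0
[ 0.43993543 -0.20905058  0.20373267]
```

View pics/w7.png

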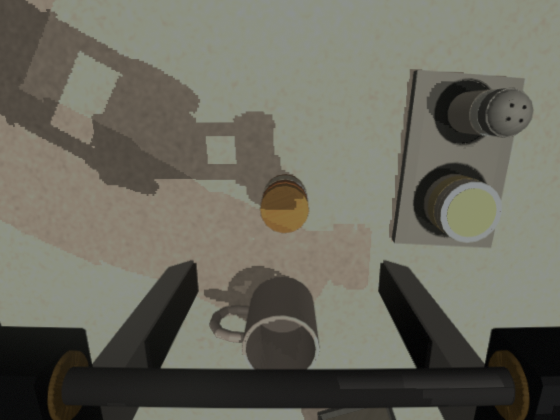

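Run:
```python
from h import *
c=cam('wrist')
for n,u,v,z in [('jar',284.5,209.5,.064),('mug',281,343,.085)]: print(n,atz(c,u,v,z).round(4))
```

```text
jar [ 0.4373 -0.2093  0.064 ]
mug [ 0.4348 -0.329   0.085 ]
```

```bash
python3 -m jog '[[[-0.008,0,0.1,0],[0,0,0.12,0],[0,0,0.12,0],[0,0,0.12,0],[0,0,0.1,0],[0,0,0.05,0],[0,0,0.02,0],[0,0,0.009,0]]]' 0.85
python3 -m jog '[[[0,0,0,0],[0,0,0,0],[0,0,0,0],[0,0,0,0],[0,0,0,0],[0,0,0,0],[0,0,0,0],[0,0,0,0]]]' 0 20
python3 -m jog '[[[0,0,0,0],[0,0,0,0],[0,0,0,0]]]'
```

```text
t: 23.68
tcp_pos: [0.4374, -0.2086, 0.0112]
tcp_rot: [-180.0, 0.1, 0.5]
force: [0.0, 0.2, 0.6]
opening: 0.848
t: 24.35
tcp_pos: [0.4374, -0.2095, 0.0124]
tcp_rot: [180.0, -0.0, 0.4]
force: [-0.9, 0.8, 5.8]
opening: 0.462
t: 24.6
tcp_pos: [0.4374, -0.2095, 0.0123]
tcp_rot: [180.0, -0.0, 0.4]
force: [-1.9, 0.9, 5.9]
opening: 0.465
```

```bash
python3 -m jog '[[[0,0,-0.03,0],[0,0,-0.06,0],[0,0,-0.1,0],[0,0,-0.1,0],[0,0,-0.1,0],[0,0,-0.05,0],[0,0,-0.027,0],[0,0,0,0]]]'
python3 -m jog '[[[0.02,-0.04,0,0],[0.04,-0.08,0,0],[0.051,-0.101,0,0],[0.051,-0.101,0,0],[0.051,-0.101,0,0],[0.051,-0.101,0,0],[0.051,-0.101,0,0],[0.051,-0.101,0,0]]]'
python3 -m jog '[[[0.051,-0.101,0,0],[0.051,-0.101,0,0],[0.051,-0.101,0,0],[0.051,-0.101,0,0],[0.051,-0.101,0,0],[0.025,-0.051,0,0],[0,0,0,0],[0,0,0,0]]]'
python3 -m jog '[[[0,0,0,0]]]'
python3 - <<'E'
from h import *
print(read_state()['tcp_pos'])
c=cam('wrist','w8.png')
E
```

```text
t: 25.27
tcp_pos: [0.4377, -0.2096, 0.1536]
tcp_rot: [179.9, -0.1, 0.4]
force: [0.3, 0.0, -1.1]
opening: 0.465
t: 25.93
tcp_pos: [0.5455, 0.0108, 0.1504]
tcp_rot: [-180.0, 0.1, 0.4]
force: [0.1, 0.1, -1.0]
opening: 0.468
t: 26.6
tcp_pos: [0.6278, 0.1768, 0.1498]
tcp_rot: [180.0, 0.2, 0.5]
force: [-0.5, 0.3, -0.8]
opening: 0.467
t: 26.68
tcp_pos: [0.6279, 0.1757, 0.1507]
tcp_rot: [180.0, 0.1, 0.4]
force: [-0.4, 0.2, -2.2]
opening: 0.469
[0.62790882 0.1756558  0.15074991]
```

View pics/w8.png

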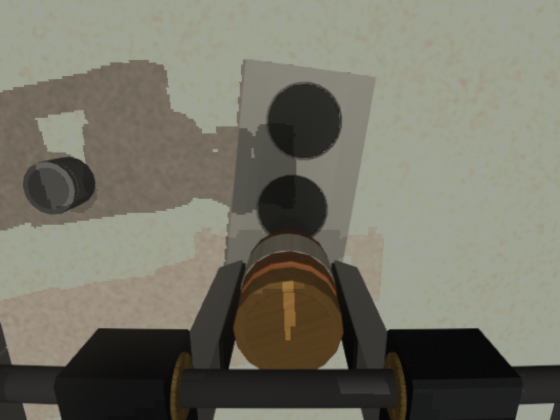

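Run:
```python
from h import *
c=cam('wrist')
for n,u,v,z in [('end',304,120,.010),('midL',257.5,209,.012),('midR',327,209,.012),('midTop',293,175.5,.012),('pot',50,187,.036)]: print(n,atz(c,u,v,z).round(4))
```

```text
end [0.6408 0.2503 0.01  ]
midL [0.6016 0.1753 0.012 ]
midR [0.6619 0.1756 0.012 ]
midTop [0.6321 0.2047 0.012 ]
pot [0.4359 0.1989 0.036 ]
```

```bash
python3 -m jog '[[[0.012,0.002,0.03,0],[0,0,0.09,0],[0,0,0.1,0],[0,0,0.1,0],[0,0,0.06,0],[0,0,0.03,0],[0,0,0.015,0],[0,0,0,0]]]'
for k in 1 2 3 4; do python3 -m jog '[[[0,0,0.003,0],[0,0,0,0],[0,0,0,0]]]' | egrep 'tcp_pos|force'; done
```

```text
t: 27.45
tcp_pos: [0.6321, 0.1756, 0.0242]
tcp_rot: [180.0, 0.0, 0.4]
force: [-0.4, -0.3, -1.3]
opening: 0.467
tcp_pos: [0.6326, 0.176, 0.0248]
force: [0.6, 0.5, -0.8]
tcp_pos: [0.6322, 0.1759, 0.023]
force: [-0.2, -0.5, -0.8]
tcp_pos: [0.6321, 0.1759, 0.0218]
force: [-0.1, 1.4, -1.4]
tcp_pos: [0.6321, 0.1759, 0.0208]
force: [0.7, -0.4, -0.3]
```

```bash
for k in 1 2; do python3 -m jog '[[[0,0,0.002,0],[0,0,0,0],[0,0,0,0]]]' | egrep 'tcp_pos|force'; done
```

```text
tcp_pos: [0.6321, 0.1759, 0.0203]
force: [-1.0, 0.4, -1.6]
tcp_pos: [0.6321, 0.1759, 0.0197]
force: [0.0, -0.0, -1.1]
```

```bash
python3 -m jog '[[[0,0,0.002,0],[0,0,0,0],[0,0,0,0],[0,0,0,0],[0,0,0,0],[0,0,0,0],[0,0,0,0],[0,0,0,0]]]' 0.85
python3 -m jog '[[[0,0,-0.06,0],[0,0,-0.12,0],[0,0,-0.13,0],[0,0,-0.13,0],[0,0,-0.1,0],[-0.05,-0.006,-0.06,0],[-0.11,-0.013,0,0],[-0.11,-0.013,0,0]]]' 0.9
python3 -m jog '[[[-0.11,-0.013,0,0],[-0.11,-0.013,0,0],[-0.11,-0.013,0,0],[-0.057,-0.006,0,0],[0,0,0,0],[0,0,0,0],[0,0,0,0]]]'
python3 - <<'E'
from h import *
print(read_state()['tcp_pos'])
c=cam('wrist','w9.png')
E
```

```text
t: 29.62
tcp_pos: [0.6321, 0.1759, 0.0192]
tcp_rot: [-180.0, -0.0, 0.4]
force: [0.4, 0.3, -1.0]
opening: 0.851
t: 30.28
tcp_pos: [0.5505, 0.1848, 0.1999]
tcp_rot: [-180.0, -0.1, 0.3]
force: [-0.1, 0.7, -0.5]
opening: 0.906
t: 30.87
tcp_pos: [0.4356, 0.1977, 0.1994]
tcp_rot: [-180.0, -0.0, 0.4]
force: [-0.3, 0.5, -1.0]
opening: 0.896
[0.43555062 0.19766005 0.19935799]
```

View pics/w9.png

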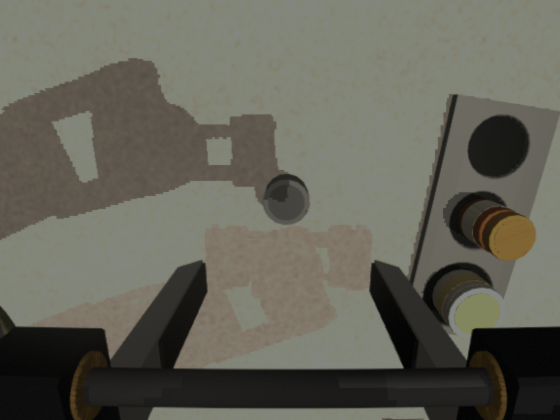

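Run:
```python
from h import *
c=cam('wrist')
for n,u,v,z in [('pot',286.5,202,.036),('end',498,146,.010)]: print(n,atz(c,u,v,z).round(4))
```

```text
pot [0.4345 0.1982 0.036 ]
end [0.6403 0.2497 0.01  ]
```

```bash
python3 -m jog '[[[-0.003,-0.002,0.1,0],[0,0,0.12,0],[0,0,0.12,0],[0,0,0.12,0],[0,0,0.1,0],[0,0,0.045,0],[0,0,0.018,0],[0,0,0.008,0]]]' 0.85
python3 -m jog '[[[0,0,0,0],[0,0,0,0],[0,0,0,0],[0,0,0,0],[0,0,0,0],[0,0,0,0],[0,0,0,0],[0,0,0,0]]]' 0 15
python3 -m jog '[[[0,0,0,0],[0,0,0,0],[0,0,0,0]]]'
```

```text
t: 31.63
tcp_pos: [0.434, 0.198, 0.0089]
tcp_rot: [180.0, 0.1, 0.4]
force: [0.3, -0.4, 0.1]
opening: 0.849
t: 32.3
tcp_pos: [0.4342, 0.1984, 0.0102]
tcp_rot: [-180.0, -0.0, 0.4]
force: [-0.6, -0.7, 5.5]
opening: 0.462
t: 32.55
tcp_pos: [0.4341, 0.1984, 0.0102]
tcp_rot: [-180.0, -0.0, 0.4]
force: [-1.6, -0.5, 6.4]
opening: 0.462
```

```bash
python3 -m jog '[[[0,0,-0.03,0],[0,0,-0.06,0],[0,0,-0.1,0],[0,0,-0.1,0],[0,0,-0.1,0],[0,0,-0.05,0],[0,0,-0.027,0],[0,0,0,0]]]'
python3 -m jog '[[[0.04,-0.01,0,0],[0.08,-0.02,0,0],[0.1,-0.025,0,0],[0.1,-0.025,0,0],[0.1,-0.025,0,0],[0.1,-0.025,0,0],[0.08,-0.02,0,0],[0.05,-0.012,0,0]]]'
python3 -m jog '[[[0.038,-0.009,0,0],[0,0,0,0],[0,0,0,0],[0,0,0,0]]]'
python3 - <<'E'
from h import *
print(read_state()['tcp_pos'])
c=cam('wrist','w10.png')
E
```

```text
t: 33.22
tcp_pos: [0.4345, 0.1985, 0.1516]
tcp_rot: [-179.9, -0.1, 0.4]
force: [0.0, -0.1, -0.8]
opening: 0.461
t: 33.88
tcp_pos: [0.6298, 0.2483, 0.1472]
tcp_rot: [179.9, 0.2, 0.4]
force: [-0.7, -0.2, -0.2]
opening: 0.467
t: 34.22
tcp_pos: [0.6392, 0.2508, 0.1489]
tcp_rot: [180.0, 0.1, 0.4]
force: [0.6, 0.2, -0.6]
opening: 0.465
[0.63915937 0.25077641 0.14894244]
```

View pics/w10.png

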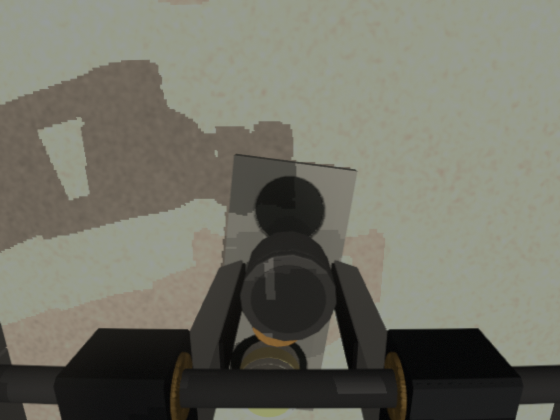

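```bash
python3 -m jog '[[[0.006,0.002,0.03,0],[0,0,0.09,0],[0,0,0.1,0],[0,0,0.1,0],[0,0,0.06,0],[0,0,0.03,0],[0,0,0.014,0],[0,0,0,0]]]'
for k in 1 2 3 4 5; do python3 -m jog '[[[0,0,0.003,0],[0,0,0,0],[0,0,0,0]]]' | egrep 'tcp_pos|force'; done
```

```text
t: 34.93
tcp_pos: [0.6417, 0.2503, 0.0226]
tcp_rot: [180.0, 0.0, 0.4]
force: [0.0, -0.1, -1.0]
opening: 0.468
tcp_pos: [0.6423, 0.2505, 0.0231]
force: [0.4, -0.1, -0.5]
tcp_pos: [0.6419, 0.2504, 0.0211]
force: [-0.2, 0.8, -0.8]
tcp_pos: [0.6417, 0.2503, 0.02]
force: [-0.5, 0.0, -0.1]
tcp_pos: [0.6418, 0.2503, 0.0191]
force: [0.5, -0.4, 0.4]
tcp_pos: [0.6418, 0.2503, 0.0182]
force: [0.0, -0.5, -0.6]
```

```bash
python3 -m jog '[[[0,0,0.003,0],[0,0,0,0],[0,0,0,0]]]'|egrep 'pos|force'
python3 -m jog '[[[0,0,0,0],[0,0,0,0],[0,0,0,0],[0,0,0,0],[0,0,0,0],[0,0,0,0],[0,0,0,0],[0,0,0,0]]]' 0.85
python3 -m jog '[[[0,0,-0.06,0],[0,0,-0.12,0],[0,0,-0.13,0],[0,0,-0.13,0],[0,0,-0.13,0],[0,0,-0.13,0],[-0.1,0,0,0],[-0.13,0,0,0]]]'
python3 -m jog '[[[-0.13,0,0,0],[-0.13,0,0,0],[-0.13,0,0,0],[-0.13,0,0,0],[-0.1,0,0,0],[0,0,0,0],[0,0,0,0],[0,0,0,0]]]'
python3 - <<'E'
from h import *
print(read_state()['tcp_pos'])
c=cam('top','t11.png');i=c['img'][:,:,::-1]
cv2.imwrite('pics/t11c.png',cv2.convertScaleAbs(cv2.resize(i[140:260,165:425],None,fx=3,fy=3,interpolation=cv2.INTER_CUBIC),alpha=1.5))
c=cam('scene','s11.png');i=c['img'][:,:,::-1]
cv2.imwrite('pics/s11c.png',cv2.resize(i[150:320,150:450],None,fx=2.6,fy=2.6,interpolation=cv2.INTER_CUBIC))
E
```

```text
tcp_pos: [0.6418, 0.2504, 0.0173]
force: [-0.6, -0.2, -0.4]
t: 37.1
tcp_pos: [0.6418, 0.2504, 0.0174]
tcp_rot: [180.0, -0.0, 0.4]
force: [-0.2, 0.5, -0.2]
opening: 0.848
t: 37.77
tcp_pos: [0.5742, 0.2498, 0.2296]
tcp_rot: [-179.9, -0.3, 0.3]
force: [0.2, 0.5, 0.3]
opening: 0.855
t: 38.43
tcp_pos: [0.3874, 0.2488, 0.2277]
tcp_rot: [-180.0, -0.0, 0.4]
force: [-0.3, 0.0, -1.0]
opening: 0.855
[0.387372   0.2487879  0.22770247]
```

View pics/t11c.png

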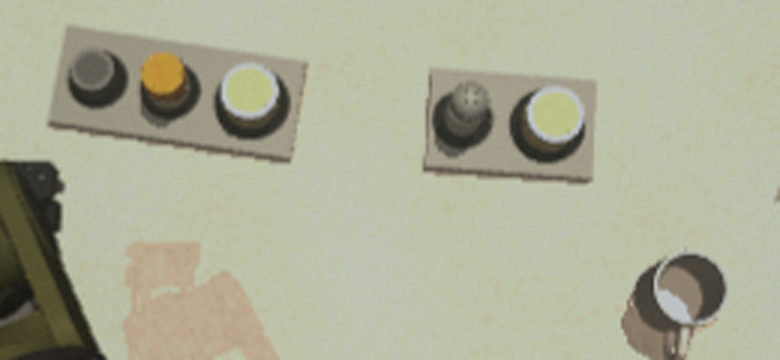

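View pics/s11c.png

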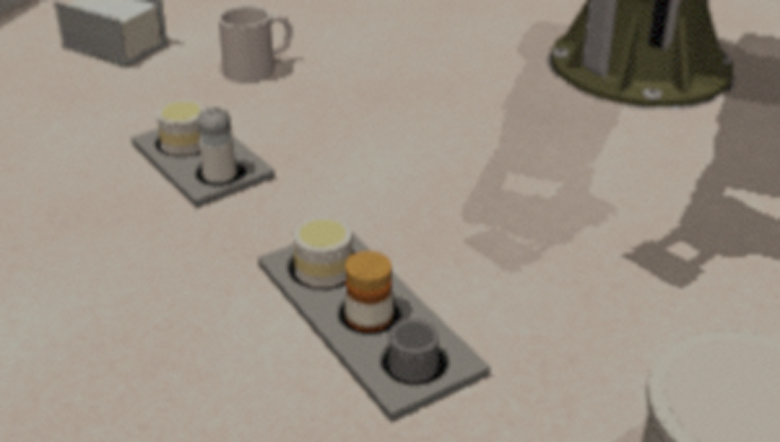

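Run:
```python
from h import *
c=cam('top')
W=dict(cupS=(.6066,-.2134),sh=(.6107,-.1261),cupT=(.6214,.0902),jar=(.6318,.1746),pot=(.6411,.2495))
for n,u,v,z in [('cupS',555,114,.053),('sh',470,97,.09),('cupT',249,91,.053),('jar',163,72,.071),('pot',94,69,.043)]:
    p=atz(c,165+u/3-.33,140+v/3-.33,z)[:2];print(n,p.round(4),(np.hypot(*(p-W[n]))*1e3).round(1))
from rig import sign_off
print(sign_off())
```

```text
cupS [ 0.6073 -0.2141] 1.0
sh [ 0.612  -0.1256] 1.4
cupT [0.6213 0.0905] 0.3
jar [0.6329 0.1745] 1.1
pot [0.6418 0.2472] 2.4
the job is handed in; nothing more can be done
None
```

Both trays are made up as asked, and I handed the job in at about 38.5 s of the 141 s allowed. The middle cup from the row and the salt shaker went on the short tray. The left cup, the relish jar and the dressing pot went on the long tray, in that order.

- **Position:** in the last top-camera picture every item was centred within 2.4 mm of its well, and the pot was the furthest off. The cups have 9 mm of play, the shaker 11 mm, and the jar and pot 8 mm.
- **Upright:** the scene picture showed all five standing upright in their wells. I judged this, and that they sit flat, by eye.
- **Left alone:** the mug looked in place in the last picture. I did not measure the mug, the tub or the napkin holder again at the end, but the arm never worked against them.
- **Forces:** the highest reading I saw was about 14 N, when the first cup touched its well floor. I did not feel a clear touch-down for the other four, so I lowered them to the expected height and let go; any drop was about a millimetre or less.
- **Disagreement:** the top and wrist cameras mostly differed by 2–4 mm on item positions. I used the wrist camera at close range for grasping.

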